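Feed a rejected cell module through the flap of a quarantine chute

TASK

The rejected battery-cell module lies on the feed table of the quarantine chute. Push it with your fingertips, without picking it up, along the table and in under the hanging flap until it slides down into the box, and draw your fingers back in time so that the flap swings shut behind it without falling on them. Leave the other things on the bench where they are.

Things in the scene. Friction and masses are not known exactly. Their poses are not given: they have to be found in the camera images.
- chute: Fixed quarantine chute, grey metal and clear plastic, 460 x 136 x 160 mm high. Origin on the bench directly below the doorway (flap). x axis: level feed direction, from the feed table in through the flap, roughly to the robot's left; y across; z up. 'Chute x' below is measured along it, negative before the flap.
- feed_table (a point): Centre of the level feed table's top, at chute x = -130, 100 above the bench. Table 260 long (chute x -260 to 0), 136 wide, rear end open. Slippery white plastic side rims 12 high: inner faces 60 either side of the centre line up to chute x = -90, closing in to 40 at -30 and straight on to the doorway.
- doorway (a point): Middle of the doorway's sill, level with the table (100 above the bench), at chute x = 2. Opening 82 wide, 50 high; frame 10 thick; header's top 160 above the bench, clear roof of the box behind it no higher.
- lip (a point): Middle of the edge where the slippery level sill ends and the slippery ramp begins, at chute x = 10, 100 above the bench. The ramp falls 22 degrees to a rubber stop at chute x = 193. A module whose centre has been pushed past this edge tips on to the ramp and slides to the stop by itself (centre then at about chute x = 145).
- flap: Top-hinged dark steel gravity flap, 79 wide, 46 high, 3 thick, 50 g. Origin on its hinge line, at chute x = 2, 150 above the bench; z along the panel, straight up when it hangs shut (axes then parallel to the chute's). Swings only inwards (to chute +x), up to 86 degrees, at a push under 1 N; falls shut by its own weight in about a second.
- module_center (a point): Centre (half-way up) of the module to be fed: three copper-coloured cells between black end plates, a loose block 90 long (x axis) x 70 wide x 32 high, 0.2 to 0.45 kg. Starts flat on the feed table, centre at chute x = -180 to -120 and within 10 of the centre line, lengthwise along the chute within 9 degrees. Friction on the table about 0.6.
- spare_module: A good module of the same shape and size lying on the bench beside the chute, not on the feed table; leave it. Origin at the centre of its underside.
- jar: Bystander: small white screw jar, 48 diameter, 55 high. Origin at the centre of its underside.
- driver: Bystander: screwdriver 170 long lying along its x axis.
- meter: Bystander: grey hand-held meter lying flat, 150 x 75 x 34. Origin at the centre of its underside.
Things that resemble listed ones, but are neither listed nor needed, are in the scene too. What is shaped like the part that bears module_center but yellow is not meant.

How it is judged (in metres and radians):
On the way, in this order (a step that is already met when the one before it is completed fails the run):
1. the module, still partly on the feed table, has pushed the flap open (angle between flap's own z axis and vertical above 0.6 rad and x of module_center in the frame of chute between -0.04 and 0.02 m), for 0.05 s.
2. the module has gone wholly through the doorway, down the ramp (x of module_center in the frame of chute between 0.085 and 0.2 m and z of module_center in the frame of chute between 0 and 0.095 m and y of module_center in the frame of chute between -0.03 and 0.03 m), for 0.1 s.
At the end, for the whole second after the job is handed in: Module at rest inside the box: centre 85 to 200 mm past the flap, within 30 mm of the chute's centre line, less than 95 mm above the bench. Flap hanging shut within 4 degrees and still. Spare module, jar, screwdriver and meter within 20 mm of where they were (all of step 2 and angle between flap's own z axis and vertical below 0.07 rad and angular speed of flap below 0.3 rad/s and linear speed of module below 0.02 m/s and distance of each of spare_module, jar, driver, meter from where it was at the start of the episode below 0.02 m); the robot touches nothing.
It fails at once if the module is lifted (its centre more than 24 mm above its height on the feed table) (height (world z) of module_center above 0.14 m).
It fails at once if the flap falls on to the hand once the module has gone through (x of module_center in the frame of chute above 0.085 m and (contact force between flap and the fingers above 0.2 N or contact force between flap and the arm above 0.2 N)).
It fails at once if the spare module, jar, screwdriver or meter is moved over 20 mm (distance of any of spare_module, jar, driver, meter from where it was at the start of the episode above 0.02 m).
It also fails if it takes over 35 s, if anything falls off the work surface, if the arm or the gripper's body presses on something with over 40 N, if the wrist force passes 120 N, or if a joint passes its speed limit or range.

ROBOT

A 7-joint arm with a two-finger parallel gripper is mounted at the origin on the work surface. World frame = base frame: x ahead of the robot, y to its left, z up, the work surface at z = 0. Lengths are in mm, angles in rad, forces in N, time in s.
With the tool pointing down it reaches from about 350 to 775 mm from the base axis. Payload 3.1 kg.
Tool frame: the origin (TCP) lies at the very end of the fingers, on their centre line; the grasp point (between the pads) lies 19 mm behind it (tcp_to_grasp is the distance from the TCP to the grasp point, in mm); z points along the fingers, y is the direction in which the jaws open and shut (so a half turn about z gives the same grasp; the last joint's range is limited). The gripper opens to 85 mm and grips with 20 to 120 N. Pads are 22 mm wide; open, the fingers measure 114 mm over their backs; the gripper's body (76 mm by 85 mm) begins 54 mm behind the grasp point. The pads swing forward as they close: fully open they stand 13 mm farther back than shut.
Start: joints at [1.242, 0.311, 0.014, 1.512, -0.004, 1.319, -0.027], TCP at [155.619, -527.541, 231.304] pointing down, gripper open.
Joint ranges: [-2.7, 2.7], [-0.3, 1.91], [-1.27, 1.3], [0.12, 2.57], [-1.44, 4.58], [0.2, 2.03], [-3.05, 3.05]. Speed limits (rad/s): [2.79, 2.79, 3.14, 3.14, 3.14, 3.14, 3.14].

INTERFACE

Orientations are given as a unit quaternion [w, x, y, z].
In Python, from workcell import * gives the robot as it stands.
- The arm moves only by the tool servo_tool, never from a script. Its argument "deltas" is a list of rows, each an object of numbers: "tx", "ty", "tz": the shift along the tool's x, y, z in mm; "ax", "ay", "az": the turn, a rotation vector about the tool's x, y, z in degrees. In form: [{"tx": .., "ty": .., "tz": .., "ax": .., "ay": .., "az": ..}, ...]. A call has exactly 10 rows; each row shifts and turns the commanded pose from where the row before left it, along the tool's axes as they then stand; what a row does not reach is not made up. A row lasts 1/12 s, in which the tool goes at most 41.7 mm and 7.16 degrees, less where a joint would pass 70% of its speed; a pose out of reach is approached as far as the arm can. A call is refused whole if a number of a shift passes 41.7 or a number of a turn 7.16, either way. A call with a gripper value outside its range is refused whole. "jaw" is the closure, from -1 (fully open) to 1 (shut), so that 0 is half open, set as the call begins (left out, the last holds). The fingers move at their own pace and stop on an object; "newtons" is the grip in N (left out, the last holds). Time passes only in rows, so rows that do not move let the fingers close, or fill a call up. It gives the time, the measured TCP pose, the force and the opening at its end, in the units of the state.
- get_state(): the state, without advancing time (a new reading comes with each control period).
- snapshot(name): name is "side" or "top" or "wrist"; returns a dict with "frame" (480x640x3 uint8, red, green, blue), "vertical_fov" (degrees; the focal length in pixels is half the picture's height over the tangent of half this angle, whatever the lens; pixels are square), "cx", "cy" (the principal point, pixels), "dist_coeffs" ([k1, k2, p1, p2, k3] as OpenCV has them; the pictures are not rectified), "extrinsics" (4x4, takes a point from camera to world coordinates); the wrist camera has in their place "tool_from_camera" (4x4, takes a point from camera to tool coordinates, whose origin is the TCP and whose axes are the flange's). Camera axes: x right, y up, looking along -z (the intrinsics and any distortion apply to the point x, -y, -z); pixel columns grow to the right and rows downward; lengths in mm; the calibration is good to about 2 mm. A picture is of the moment at which its call begins: read the wrist's pose just before it. There is no depth.
- close_job(): hands the job in, once; it reports no verdict.
The state is a dict: "clock": time; "joint_pos": joint angles; "qvel": joint speeds; "tau": joint torques, N m; "eef_pos": TCP position; "tool_rot": TCP orientation; "force": force on the tool from outside, world axes, zero at the start; "ft_torque": the same for the moment, N m; "grip_width": finger opening in mm.
Only numpy, scipy, OpenCV 4.12 (cv2) and the standard library are available. Lean on these libraries where they do the work, as an engineer would, in place of code of your own. Each camera call takes 0.05 s, during which the arm holds its last target.

## Working session

There is one attempt and no reset: what is moved stays moved. The work goes in short steps, Python scripts to look and compute and a tool call to move; the robot and the scene stay as the last step left them, time stands still between calls to the robot, and variables do not carry over. Pictures are saved under pics/ and viewed, and the job is handed in when it is done.

Besides the shell and the picture viewer there is one more tool, called by a JSON object that holds its "api" and its "payload", one argument or row to a line. servo_tool: Moves the arm, as the interface text tells. Its arguments: {"type":"object","properties":{"deltas":{"type":"array"},"jaw":{"type":"number"},"newtons":{"type":"number"}},"required":["deltas"]}

```bash
mkdir -p pics; ls
cat > h.py <<'E'
from workcell import *
import numpy as np, cv2
def K(s):
    f=240/np.tan(np.radians(s["vertical_fov"])/2)
    return np.array([[f,0,s["cx"]],[0,f,s["cy"]],[0,0,1.]])
def ray(s,pts,T=None):
    T=np.array(s["extrinsics"]) if T is None else T
    p=cv2.undistortPoints(np.array(pts,float).reshape(-1,1,2),K(s),np.array(s["dist_coeffs"],float)).reshape(-1,2)
    d=np.c_[p[:,0],-p[:,1],-np.ones(len(p))]
    return T[:3,3],d@T[:3,:3].T
def onz(s,pts,z,T=None):
    o,d=ray(s,pts,T); return o+d*((z-o[2])/d[:,2:3])
def proj(s,P,T=None):
    T=np.array(s["extrinsics"]) if T is None else T
    c=(np.array(P,float).reshape(-1,3)-T[:3,3])@T[:3,:3]
    c=c*[1,-1,-1]
    return cv2.projectPoints(c.reshape(-1,1,3),np.zeros(3),np.zeros(3),K(s),np.array(s["dist_coeffs"],float))[0].reshape(-1,2)
def save(s,n): cv2.imwrite("pics/"+n+".png",s["frame"][:,:,::-1])
E
python3 - <<'E'
from h import *
import pickle
print(get_state())
d={}
for n in("side","top","wrist"):
    s=snapshot(n); save(s,n+"0"); d[n]=s
    print(n,{k:v for k,v in s.items() if k!="frame"})
pickle.dump(d,open("s0.pkl","wb"))
E
```

```text
pics
{'clock': 0.0, 'joint_pos': array([ 1.24231385,  0.31172752,  0.01399607,  1.51305161, -0.0043855 ,
        1.31919924, -0.02716981]), 'qvel': array([ 0.00117398, -0.00054962,  0.00060546, -0.00058951,  0.00072141,
       -0.00135016, -0.00022137]), 'tau': array([-2.47160606e-04, -3.79917741e+01,  1.46061298e-01, -2.30596304e+01,
        1.22724002e-02,  1.36797575e-02, -2.38098437e-06]), 'eef_pos': array([ 155.3758708 , -526.83871806,  230.22227316]), 'tool_rot': array([-1.15622937e-03,  9.89728765e-01,  1.42953087e-01, -2.23390686e-04]), 'force': array([ 0.03128307, -0.26436182, -0.56093129]), 'ft_torque': array([0.01744979, 0.045198  , 0.01367006]), 'grip_width': 85.43609864803288}
side {'vertical_fov': 49.75139809454431, 'cx': 309.8488366752283, 'cy': 230.79026753371457, 'dist_coeffs': array([-0.04778711,  0.        ,  0.        ,  0.        ,  0.        ]), 'extrinsics': array([[ 9.30097905e-01,  2.03040732e-01, -3.06092058e-01,
         3.19289196e+02],
       [-3.67269023e-01,  5.26778271e-01, -7.66562533e-01,
        -6.48601535e+02],
       [ 5.59922672e-03,  8.25396338
[... 509 characters left out ...]
 9.90162779e-03,  1.72186178e-01,  9.85014659e-01,
         1.30548244e+03],
       [ 0.00000000e+00,  0.00000000e+00,  0.00000000e+00,
         1.00000000e+00]])}
wrist {'vertical_fov': 65.22931559789266, 'cx': 318.3949771682926, 'cy': 236.427809783956, 'dist_coeffs': array([-0.0373045,  0.       ,  0.       ,  0.       ,  0.       ]), 'tool_from_camera': array([[-7.43329159e-04,  9.47236392e-01,  3.20534967e-01,
         8.31354593e+01],
       [ 9.99999724e-01,  7.05446113e-04,  2.34310546e-04,
         1.28816630e+00],
       [-4.17267035e-06,  3.20535053e-01, -9.47236655e-01,
        -1.43107837e+02],
       [ 0.00000000e+00,  0.00000000e+00,  0.00000000e+00,
         1.00000000e+00]])}
```

View pics/side0.png

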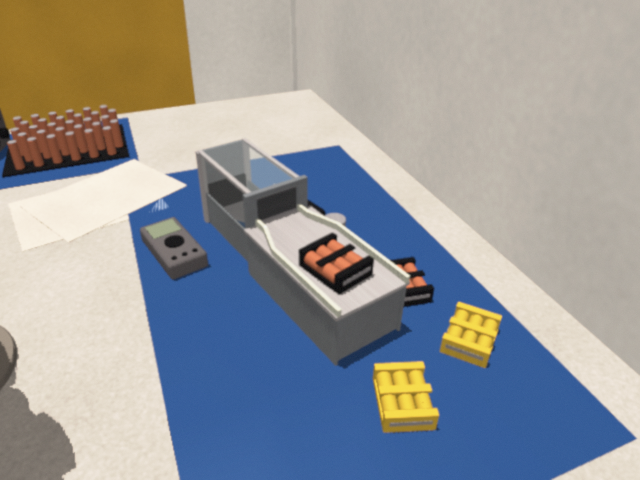

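View pics/top0.png

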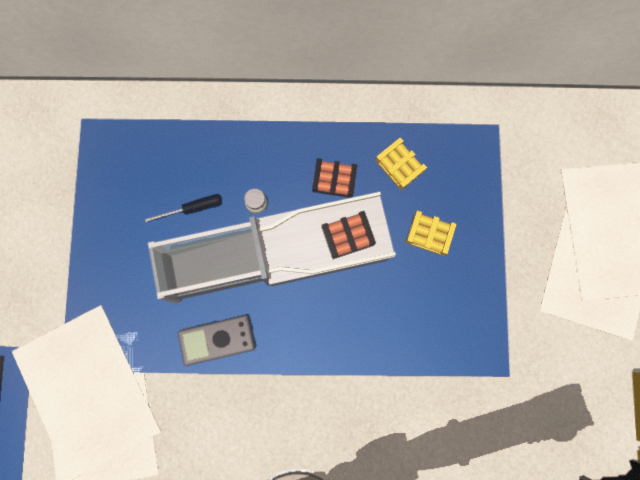

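View pics/wrist0.png

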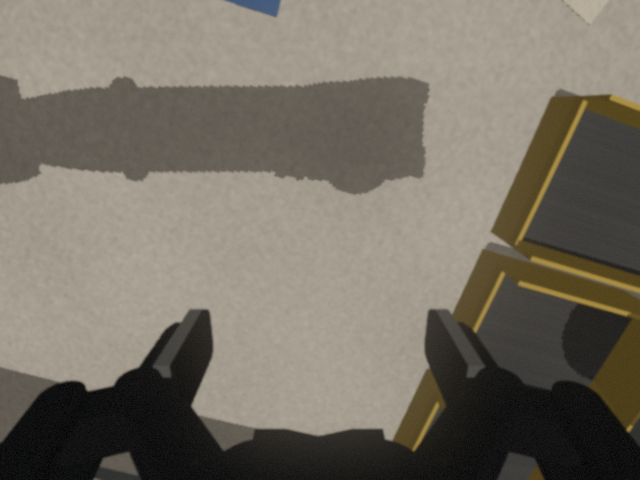

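The side and top views show the chute with the feed table at top-view px (265–395, 195–285), the module at about (348,234), the doorway header at x≈260, and the spare at (335,178). The wrist view doesn't show the chute. I'll zoom in next.

Run:
```python
import pickle,cv2
d=pickle.load(open("s0.pkl","rb"))
cv2.imwrite("pics/topz.png",cv2.resize(d["top"]["frame"][170:320,140:410,::-1],None,fx=2.95,fy=2.95,interpolation=cv2.INTER_CUBIC)[:600,:800])
cv2.imwrite("pics/sidez.png",cv2.resize(d["side"]["frame"][130:370,190:440,::-1],None,fx=2.5,fy=2.5,interpolation=cv2.INTER_CUBIC))
```

```text
(no output)
```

View pics/topz.png

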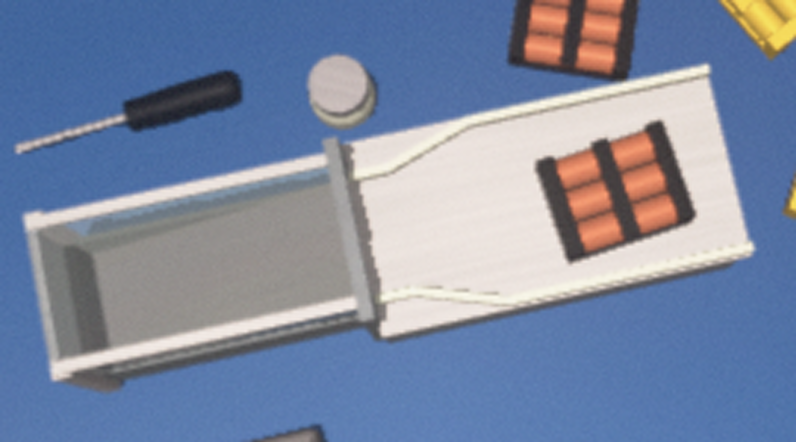

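View pics/sidez.png

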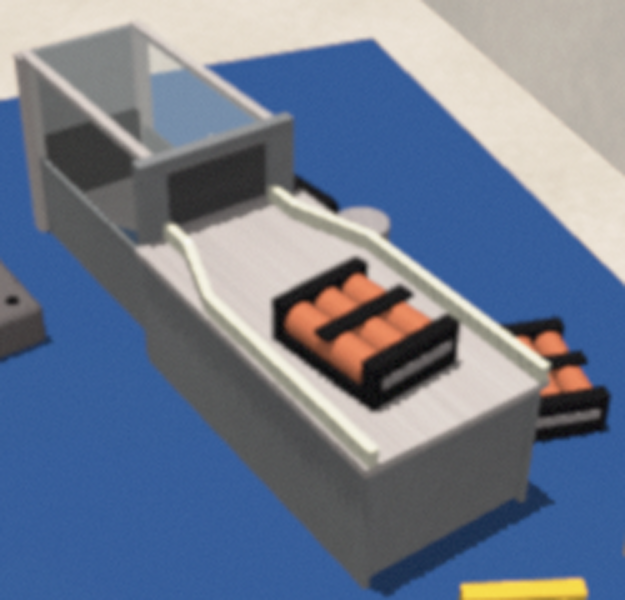

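Run:
```python
from h import *
import pickle
d=pickle.load(open("s0.pkl","rb")); t=d["top"]; s=d["side"]
tz=lambda p:np.array(p)/2.95+[140,170]
sz=lambda p:np.array(p)/2.5+[190,130]
P={"rearfar":((710,67),(547,366)),"rearnear":((753,250),(376,456)),
"hdrfar":((341,140),(293,118)),"hdrnear":((380,320),(137,167)),
"m_frontnear":((571,262),(275,300)),"m_frontfar":((537,162),(362,262)),"m_rearfar":((660,122),(457,320)),"m_rearnear":((693,217),(372,365))}
for k,(a,b) in P.items():
    o1,d1=ray(t,[tz(a)]);o2,d2=ray(s,[sz(b)]);d1=d1[0]/np.linalg.norm(d1);d2=d2[0]/np.linalg.norm(d2)
    A=np.c_[d1,-d2];x=np.linalg.lstsq(A,o2-o1,rcond=None)[0]
    p=o1+x[0]*d1;q=o2+x[1]*d2
    print(k,((p+q)/2).round(1),"gap",np.linalg.norm(p-q).round(1))
    z={"r":112,"h":160,"m":132}[k[0]]
    print("    onz top",onz(t,[tz(a)],z)[0].round(1),"side",onz(s,[sz(b)],z)[0].round(1))
```

```text
rearfar [ 669.1 -159.8  112.4] gap 1.8
    onz top [ 668.4 -159.5  112. ] side [ 670.4 -159.5  112. ]
rearnear [ 544.9 -188.9  109. ] gap 5.4
    onz top [ 541.9 -187.6  112. ] side [ 546.2 -192.2  112. ]
hdrfar [605.7  87.5 162.6] gap 3.6
    onz top [604.5  88.2 160. ] side [609.4  92.  160. ]
hdrnear [487.5  59.4 164.2] gap 1.8
    onz top [487.   59.8 160. ] side [490.1  66.3 160. ]
m_frontnear [533.2 -64.8 130.4] gap 6.8
    onz top [529.7 -63.8 132. ] side [535.9 -67.1 132. ]
m_frontfar [600.7 -41.7 126.3] gap 6.1
    onz top [596.7 -40.7 132. ] side [600.3 -49.4 132. ]
m_rearfar [ 626.6 -123.7  132. ] gap 3.0
    onz top [ 625.1 -123.1  132. ] side [ 628.2 -123.9  132. ]
m_rearnear [ 562.2 -145.3  133.7] gap 3.3
    onz top [ 560.9 -144.9  132. ] side [ 564.9 -143.6  132. ]
```

{"api": "servo_tool", "payload": {
  "deltas": [
    {"tx": 40, "ty": -16},
    {"tx": 40, "ty": -16},
    {"tx": 40, "ty": -16},
    {"tx": 40, "ty": -16},
    {"tx": 40, "ty": -16},
    {"tx": 40, "ty": -16},
    {"tx": 40, "ty": -16},
    {"tx": 40, "ty": -16},
    {"tx": 40, "ty": -16},
    {"tx": 40, "ty": -16}
  ],
  "jaw": 0.2
}}

```text
schema error: expected keys tx, ty, tz, ax, ay, az
```

{"api": "servo_tool", "payload": {
  "deltas": [
    {"az": -7},
    {"az": -7},
    {"az": -7},
    {"az": -7},
    {"az": -7},
    {"az": -7},
    {"az": -7},
    {"az": -7},
    {"az": -7},
    {"az": -7}
  ]
}}

```text
schema error: expected keys tx, ty, tz, ax, ay, az
```

```bash
cat >> h.py <<'E'
from scipy.spatial.transform import Rotation as R
def tcp():
    g=get_state(); q=g["tool_rot"]; T=np.eye(4); T[:3,:3]=R.from_quat([q[1],q[2],q[3],q[0]]).as_matrix(); T[:3,3]=g["eef_pos"]; return T,g
U=np.array([-.232,.9727,0]); V=np.array([-.9727,-.232,0]); O=np.array([546.,78,0])
def ch(p): p=np.array(p)-O; return np.array([p@U,p@V,p[2]])
E
python3 - <<'E'
from h import *
T,g=tcp(); print(g["clock"],T.round(3),g["grip_width"],g["joint_pos"].round(2)); print(ch(T[:3,3]))
tgt=O+U*-262+V*4; tgt[2]=T[2,3]
print("tool delta",T[:3,:3].T@(tgt-T[:3,3]))
print("yaw tool x",np.degrees(np.arctan2(T[1,0],T[0,0])))
E
```

```text
0.15 [[ 9.59000e-01  2.83000e-01 -1.00000e-03  1.55453e+02]
 [ 2.83000e-01 -9.59000e-01  2.00000e-03 -5.26999e+02]
 [-0.00000e+00 -2.00000e-03 -1.00000e+00  2.30465e+02]
 [ 0.00000e+00  0.00000e+00  0.00000e+00  1.00000e+00]] 85.62390446528003 [ 1.24  0.31  0.01  1.51 -0.    1.32 -0.03]
[-497.87562982  520.24435158  230.46464894]
tool delta [ 5.27973507e+02 -2.08334388e+02  3.44281993e-01]
yaw tool x 16.437935325740224
```

All keys are required.

{"api": "servo_tool", "payload": {
  "deltas": [
    {"tx": 40, "ty": -12, "tz": 0, "ax": 0, "ay": 0, "az": 0},
    {"tx": 40, "ty": -12, "tz": 0, "ax": 0, "ay": 0, "az": 0},
    {"tx": 40, "ty": -12, "tz": 0, "ax": 0, "ay": 0, "az": 0},
    {"tx": 40, "ty": -12, "tz": 0, "ax": 0, "ay": 0, "az": 0},
    {"tx": 40, "ty": -12, "tz": 0, "ax": 0, "ay": 0, "az": 0},
    {"tx": 40, "ty": -12, "tz": 0, "ax": 0, "ay": 0, "az": 0},
    {"tx": 40, "ty": -12, "tz": 0, "ax": 0, "ay": 0, "az": 0},
    {"tx": 40, "ty": -12, "tz": 0, "ax": 0, "ay": 0, "az": 0},
    {"tx": 40, "ty": -12, "tz": 0, "ax": 0, "ay": 0, "az": 0},
    {"tx": 40, "ty": -12, "tz": 0, "ax": 0, "ay": 0, "az": 0}
  ],
  "jaw": 0.2
}}

```text
clock: 0.98
eef_pos: [505.7, -298.4, 231.0]
tool_rot: [-0.0, 0.99, 0.143, -0.0]
force: [1.5, -1.4, -0.4]
grip_width: 34.1
```

{"api": "servo_tool", "payload": {
  "deltas": [
    {"tx": 0, "ty": 0, "tz": 0, "ax": 0, "ay": 0, "az": -7},
    {"tx": 0, "ty": 0, "tz": 0, "ax": 0, "ay": 0, "az": -7},
    {"tx": 0, "ty": 0, "tz": 0, "ax": 0, "ay": 0, "az": -7},
    {"tx": 0, "ty": 0, "tz": 0, "ax": 0, "ay": 0, "az": -7},
    {"tx": 0, "ty": 0, "tz": 0, "ax": 0, "ay": 0, "az": -7},
    {"tx": 0, "ty": 0, "tz": 0, "ax": 0, "ay": 0, "az": -7},
    {"tx": 0, "ty": 0, "tz": 0, "ax": 0, "ay": 0, "az": -7},
    {"tx": 0, "ty": 0, "tz": 0, "ax": 0, "ay": 0, "az": -7},
    {"tx": 0, "ty": 0, "tz": 0, "ax": 0, "ay": 0, "az": -7},
    {"tx": 0, "ty": 0, "tz": 0, "ax": 0, "ay": 0, "az": -7}
  ]
}}

```text
clock: 1.82
eef_pos: [504.2, -299.7, 230.8]
tool_rot: [-0.001, 0.727, 0.687, -0.0]
force: [-0.7, -0.3, 0.0]
grip_width: 34.6
```

Run:
```python
from h import *
T,g=tcp(); print(g["clock"],T.round(3),g["grip_width"],g["joint_pos"].round(2)); print(ch(T[:3,3]))
tgt=O+U*-262+V*4; tgt[2]=T[2,3]
print("tool delta",T[:3,:3].T@(tgt-T[:3,3]))
print("yaw tool x",np.degrees(np.arctan2(T[1,0],T[0,0])))
```

```text
1.8167 [[ 5.60000e-02  9.98000e-01 -1.00000e-03  5.04183e+02]
 [ 9.98000e-01 -5.60000e-02  0.00000e+00 -2.99743e+02]
 [ 0.00000e+00 -1.00000e-03 -1.00000e+00  2.30750e+02]
 [ 0.00000e+00  0.00000e+00  0.00000e+00  1.00000e+00]] 34.63165547290269 [ 0.8   0.42 -0.42  1.39  0.17  1.37  0.32]
[-357.72934584  128.31224005  230.75015188]
tool delta [ 1.27328964e+02  9.16913348e+01 -4.49104187e-02]
yaw tool x 86.77438700439916
```

{"api": "servo_tool", "payload": {
  "deltas": [
    {"tx": 25, "ty": 18, "tz": 0, "ax": 0, "ay": 0, "az": 0},
    {"tx": 25, "ty": 18, "tz": 0, "ax": 0, "ay": 0, "az": 0},
    {"tx": 25, "ty": 18, "tz": 0, "ax": 0, "ay": 0, "az": 0},
    {"tx": 25, "ty": 18, "tz": 0, "ax": 0, "ay": 0, "az": 0},
    {"tx": 25, "ty": 18, "tz": 0, "ax": 0, "ay": 0, "az": 0},
    {"tx": 0, "ty": 0, "tz": 0, "ax": 0, "ay": 0, "az": -5.5},
    {"tx": 0, "ty": 0, "tz": 0, "ax": 0, "ay": 0, "az": -5.5},
    {"tx": 0, "ty": 0, "tz": 0, "ax": 0, "ay": 0, "az": -5.5},
    {"tx": 0, "ty": 0, "tz": 0, "ax": 0, "ay": 0, "az": 0},
    {"tx": 0, "ty": 0, "tz": 0, "ax": 0, "ay": 0, "az": 0}
  ]
}}

```text
clock: 2.65
eef_pos: [601.9, -180.7, 230.7]
tool_rot: [-0.0, 0.624, 0.781, -0.0]
force: [-0.2, -0.4, -0.4]
grip_width: 34.2
```

Run:
```python
from h import *
T,g=tcp(); print(ch(T[:3,3]),np.degrees(np.arctan2(T[1,0],T[0,0])))
s=snapshot("wrist"); save(s,"w1")
import pickle; pickle.dump((s,T),open("w1.pkl","wb"))
```

```text
[-264.626712      5.69381979  230.7376173 ] 102.78847733688512
```

View pics/w1.png

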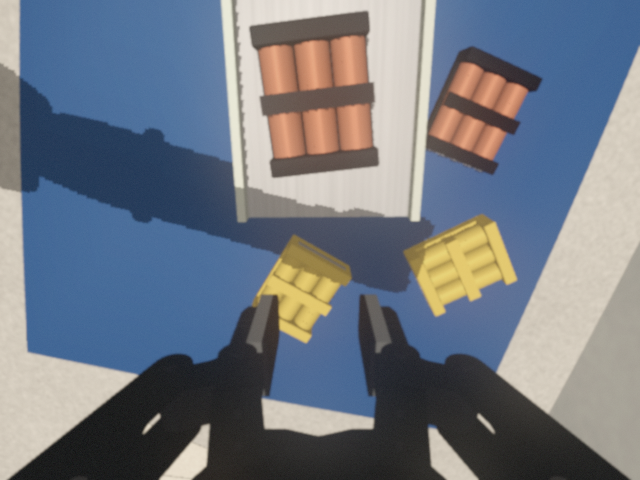

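Wrist view: the module's top corners are near (250,28), (368,13), (377,150) and (271,162), and the rear table corners near (240,220) and (416,220). I'll check these against the fixed-camera numbers.

Run:
```python
from h import *
import pickle; s,T=pickle.load(open("w1.pkl","rb"))
C=T@np.array(s["tool_from_camera"])
a=onz(s,[(242,219),(416,219),(228,0),(433,0)],112,C); print("rims",[ch(p).round(1) for p in a], a.round(1))
v=a[0]+a[1]-0; 
b=onz(s,[(250,28),(368,13),(377,150),(271,162)],132,C); print([ch(p).round(1) for p in b], ch(b.mean(0)))
m=(b[0]+b[1]-b[2]-b[3])/2; print("yaw rel",np.degrees(np.arctan2(m@V,m@U)))
l=a[2]-a[0]; r=a[3]-a[1]; print(np.degrees(np.arctan2(l@V,l@U)),np.degrees(np.arctan2(r@V,r@U)))
```

```text
rims [array([-257.9,   60.6,  112. ]), array([-259.3,  -65.9,  112. ]), array([-117.4,   59.2,  112. ]), array([-118.7,  -67.3,  112. ])] [[ 546.9 -186.9  112. ]
 [ 670.2 -159.   112. ]
 [ 515.6  -49.9  112. ]
 [ 639.   -21.8  112. ]]
[array([-137.2,   43.3,  132. ]), array([-130.2,  -24.9,  132. ]), array([-207.8,  -32.6,  132. ]), array([-214.6,   34.9,  132. ])] [-172.44075392    5.17809131  132.        ]
yaw rel 5.967056216053867
-0.5828065209540443 -0.56264374682689
```

{"api": "servo_tool", "payload": {
  "deltas": [
    {"tx": 0, "ty": 3, "tz": 20, "ax": 0, "ay": 0, "az": 0},
    {"tx": 0, "ty": 0, "tz": 30, "ax": 0, "ay": 0, "az": 0},
    {"tx": 0, "ty": 0, "tz": 30, "ax": 0, "ay": 0, "az": 0},
    {"tx": 0, "ty": 0, "tz": 25, "ax": 0, "ay": 0, "az": 0},
    {"tx": 0, "ty": 0, "tz": 15, "ax": 0, "ay": 0, "az": 0},
    {"tx": 0, "ty": 0, "tz": 2, "ax": 0, "ay": 0, "az": 0},
    {"tx": 0, "ty": 0, "tz": 0, "ax": 0, "ay": 0, "az": 0},
    {"tx": 0, "ty": 0, "tz": 0, "ax": 0, "ay": 0, "az": 0},
    {"tx": 0, "ty": 0, "tz": 0, "ax": 0, "ay": 0, "az": 0},
    {"tx": 0, "ty": 0, "tz": 0, "ax": 0, "ay": 0, "az": 0}
  ]
}}

```text
clock: 3.53
eef_pos: [606.3, -180.1, 111.2]
tool_rot: [0.002, 0.623, 0.782, 0.001]
force: [0.2, -0.6, 0.9]
grip_width: 34.0
```

Run:
```python
from h import *
T,g=tcp(); print(ch(T[:3,3]),T[:3,2])
s=snapshot("wrist"); save(s,"w2")
s=snapshot("side"); cv2.imwrite("pics/s2.png",cv2.resize(s["frame"][130:370,190:440,::-1],None,fx=2.5,fy=2.5,interpolation=cv2.INTER_CUBIC))
```

```text
[-265.07589622    1.22177611  111.18389647] [ 3.33705836e-03 -8.99444779e-04 -9.99994028e-01]
```

View pics/w2.png

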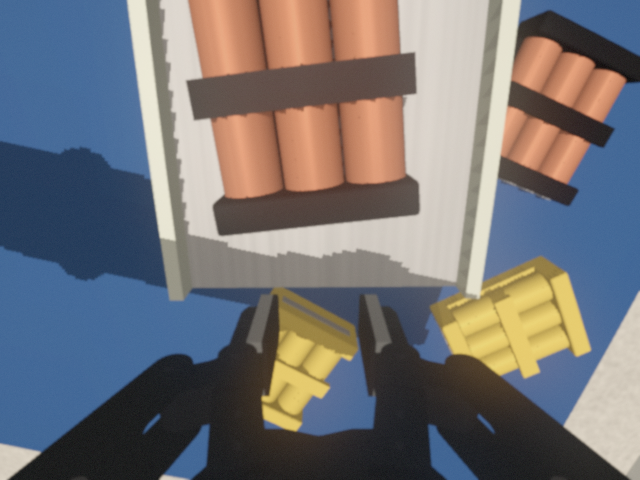

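View pics/s2.png

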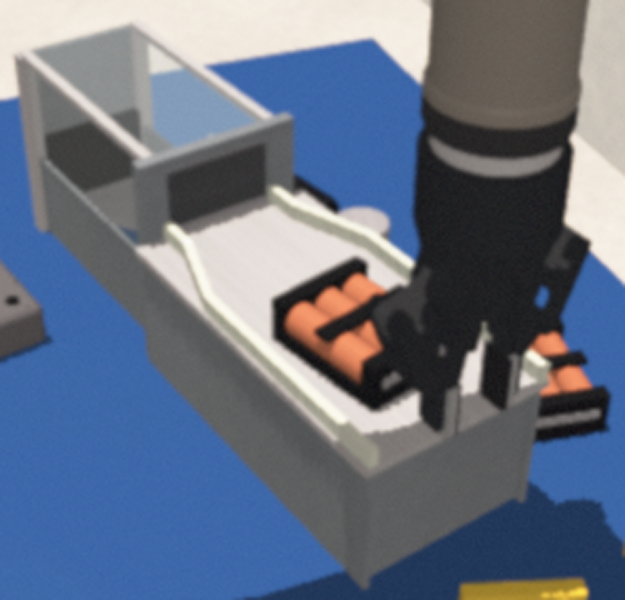

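Fingers are about 40 mm behind the module's rear plate (px y≈235), centred on it (finger centre px x≈318, plate ≈316) and inside the rims. Next I push slowly until the module squares up.

{"api": "servo_tool", "payload": {
  "deltas": [
    {"tx": 8, "ty": 0, "tz": 0, "ax": 0, "ay": 0, "az": 0},
    {"tx": 8, "ty": 0, "tz": 0, "ax": 0, "ay": 0, "az": 0},
    {"tx": 8, "ty": 0, "tz": 0, "ax": 0, "ay": 0, "az": 0},
    {"tx": 8, "ty": 0, "tz": 0, "ax": 0, "ay": 0, "az": 0},
    {"tx": 6, "ty": 0, "tz": 0, "ax": 0, "ay": 0, "az": 0},
    {"tx": 6, "ty": 0, "tz": 0, "ax": 0, "ay": 0, "az": 0},
    {"tx": 6, "ty": 0, "tz": 0, "ax": 0, "ay": 0, "az": 0},
    {"tx": 6, "ty": 0, "tz": 0, "ax": 0, "ay": 0, "az": 0},
    {"tx": 6, "ty": 0, "tz": 0, "ax": 0, "ay": 0, "az": 0},
    {"tx": 0, "ty": 0, "tz": 0, "ax": 0, "ay": 0, "az": 0}
  ]
}}

```text
clock: 4.47
eef_pos: [591.0, -117.1, 109.4]
tool_rot: [-0.001, 0.622, 0.783, 0.001]
force: [-0.7, 0.0, 0.4]
grip_width: 34.3
```

Run:
```python
from h import *
T,g=tcp(); print(ch(T[:3,3]),g["force"])
s=snapshot("wrist"); save(s,"w3")
import pickle; pickle.dump((s,T),open("w3.pkl","wb"))
s=snapshot("top"); cv2.imwrite("pics/t3.png",cv2.resize(s["frame"][170:320,140:410,::-1],None,fx=2.95,fy=2.95,interpolation=cv2.INTER_CUBIC))
```

```text
[-200.24027405    1.52436233  109.39159765] [-0.716929    0.03466183  0.42489619]
```

View pics/w3.png

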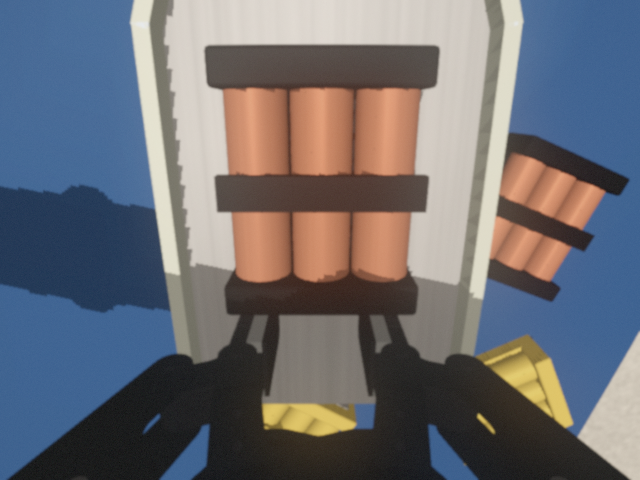

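View pics/t3.png

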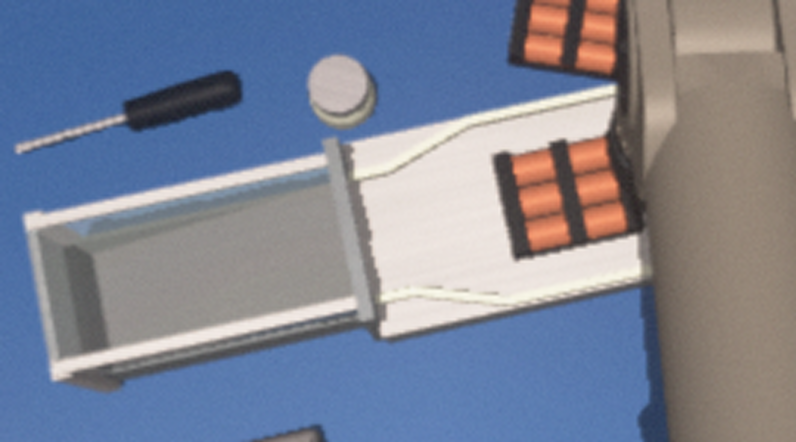

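{"api": "servo_tool", "payload": {
  "deltas": [
    {"tx": 5, "ty": 0, "tz": 0, "ax": 0, "ay": 0, "az": 0},
    {"tx": 10, "ty": 0.2, "tz": 0, "ax": 0, "ay": 0, "az": 0},
    {"tx": 10, "ty": 0.2, "tz": 0, "ax": 0, "ay": 0, "az": 0},
    {"tx": 10, "ty": 0.2, "tz": 0, "ax": 0, "ay": 0, "az": 0},
    {"tx": 10, "ty": 0.2, "tz": 0, "ax": 0, "ay": 0, "az": 0},
    {"tx": 10, "ty": 0.2, "tz": 0, "ax": 0, "ay": 0, "az": 0},
    {"tx": 10, "ty": 0, "tz": 0, "ax": 0, "ay": 0, "az": 0},
    {"tx": 10, "ty": 0, "tz": 0, "ax": 0, "ay": 0, "az": 0},
    {"tx": 5, "ty": 0, "tz": 0, "ax": 0, "ay": 0, "az": 0},
    {"tx": 0, "ty": 0, "tz": 0, "ax": 0, "ay": 0, "az": 0}
  ]
}}

```text
clock: 5.4
eef_pos: [573.9, -38.6, 109.5]
tool_rot: [-0.0, 0.622, 0.783, 0.001]
force: [-0.0, 1.2, -0.8]
grip_width: 34.2
```

Run:
```python
from h import *
T,g=tcp(); print(ch(T[:3,3]),g["force"],T[:3,2])
s=snapshot("wrist"); save(s,"w4")
s=snapshot("side"); cv2.imwrite("pics/s4.png",cv2.resize(s["frame"][130:370,190:440,::-1],None,fx=2.5,fy=2.5,interpolation=cv2.INTER_CUBIC))
```

```text
[-1.19862504e+02 -6.18905379e-02  1.09508992e+02] [-0.03309138  1.1506509  -0.76178013] [-1.05908821e-04  1.45888003e-03 -9.99998930e-01]
```

View pics/w4.png

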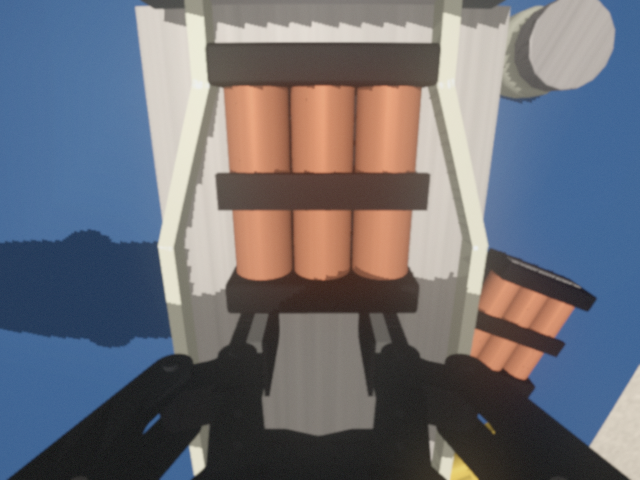

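View pics/s4.png

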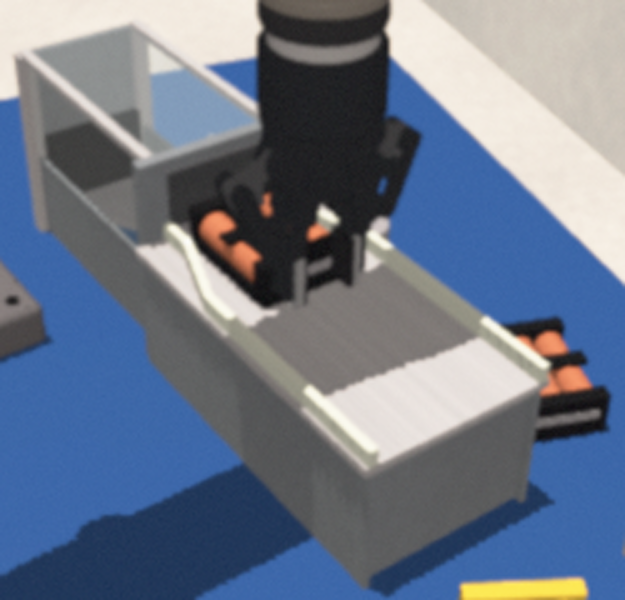

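Module is centred between the straight rims, with its front about 20 mm from the flap. This push takes it through.

{"api": "servo_tool", "payload": {
  "deltas": [
    {"tx": 6, "ty": 0, "tz": 0, "ax": 0, "ay": 0, "az": 0},
    {"tx": 9, "ty": 0, "tz": 0, "ax": 0, "ay": 0, "az": 0},
    {"tx": 9, "ty": 0, "tz": 0, "ax": 0, "ay": 0, "az": 0},
    {"tx": 9, "ty": 0, "tz": 0, "ax": 0, "ay": 0, "az": 0},
    {"tx": 9, "ty": 0, "tz": 0, "ax": 0, "ay": 0, "az": 0},
    {"tx": 9, "ty": 0, "tz": 0, "ax": 0, "ay": 0, "az": 0},
    {"tx": 9, "ty": 0, "tz": 0, "ax": 0, "ay": 0, "az": 0},
    {"tx": 9, "ty": 0, "tz": 0, "ax": 0, "ay": 0, "az": 0},
    {"tx": 9, "ty": 0, "tz": 0, "ax": 0, "ay": 0, "az": 0},
    {"tx": 6, "ty": 0, "tz": 0, "ax": 0, "ay": 0, "az": 0}
  ]
}}

```text
clock: 6.33
eef_pos: [555.1, 42.7, 109.5]
tool_rot: [-0.0, 0.622, 0.783, 0.0]
force: [0.9, -0.1, 0.1]
grip_width: 34.5
```

Run:
```python
from h import *
T,g=tcp(); print(ch(T[:3,3]),g["force"])
s=snapshot("wrist"); save(s,"w5")
s=snapshot("side"); cv2.imwrite("pics/s5.png",cv2.resize(s["frame"][130:370,190:440,::-1],None,fx=2.5,fy=2.5,interpolation=cv2.INTER_CUBIC))
s=snapshot("top"); cv2.imwrite("pics/t5.png",cv2.resize(s["frame"][170:320,140:410,::-1],None,fx=2.95,fy=2.95,interpolation=cv2.INTER_CUBIC))
```

```text
[-36.44803563  -0.66441169 109.52910745] [ 0.94217308 -0.08253773  0.14778769]
```

View pics/w5.png

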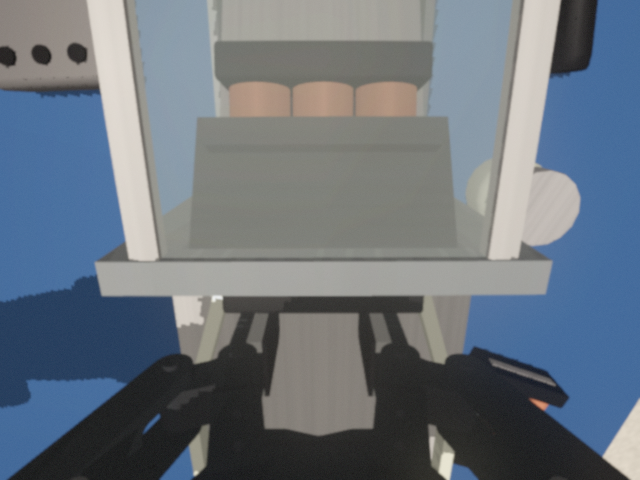

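View pics/s5.png

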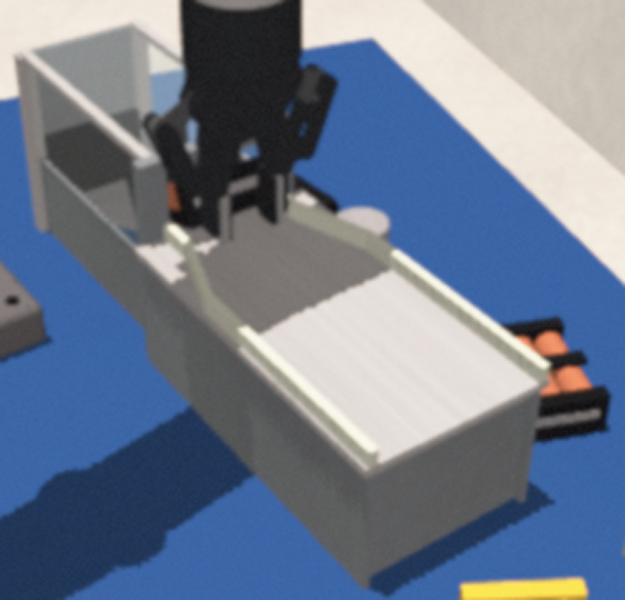

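View pics/t5.png

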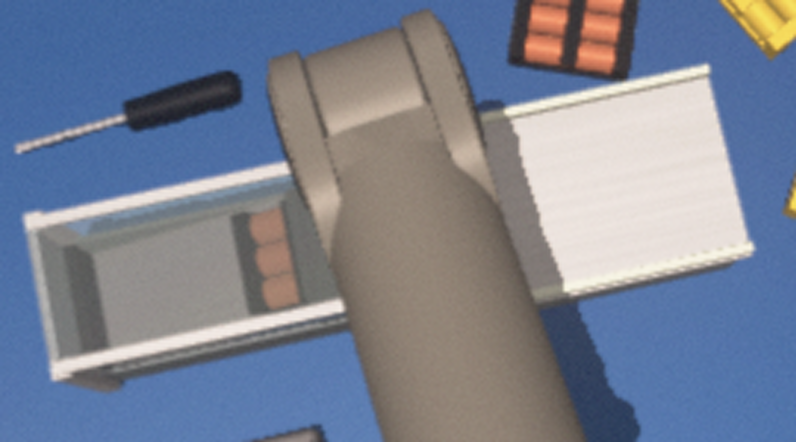

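Run:
```python
from h import *
t=snapshot("top"); 
p=onz(t,[(251/2.95+140,263/2.95+170)],132)[0]; print(ch(p))
T,g=tcp(); print(ch(T[:3,3]),g["clock"])
s=snapshot("wrist"); save(s,"w6")
C=T@np.array(s["tool_from_camera"])
print([ch(q).round(1) for q in onz(s,[(325,42)],132,C)],[ch(q).round(1) for q in onz(s,[(100,294),(550,294),(100,265),(550,262)],160,C)])
```

```text
[ 72.61472938   3.03776879 132.        ]
[-38.45068932  -0.50614231 109.29507073] 6.5333
[array([ 61.8,  -3.9, 132. ])] [array([ -4.8,  59.4, 160. ]), array([ -5.9, -66. , 160. ]), array([  3.9,  57.6, 160. ]), array([  3.7, -64.1, 160. ])]
```

View pics/w6.png

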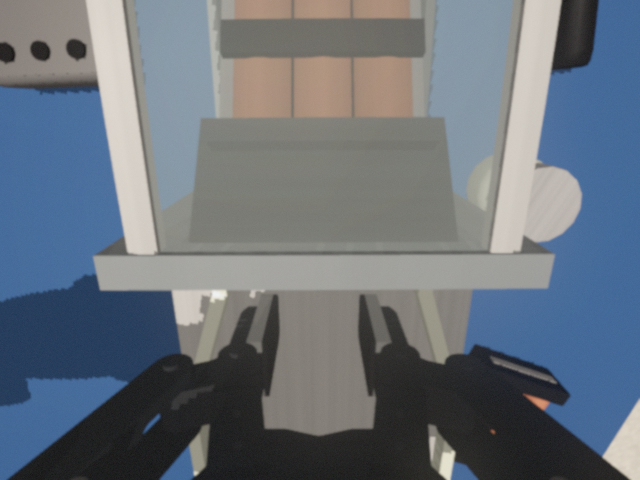

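The module has tipped past the lip and is sliding away, with the flap riding on it. I draw the fingers back now, then lift.

{"api": "servo_tool", "payload": {
  "deltas": [
    {"tx": -20, "ty": 0, "tz": 0, "ax": 0, "ay": 0, "az": 0},
    {"tx": -30, "ty": 0, "tz": 0, "ax": 0, "ay": 0, "az": 0},
    {"tx": -30, "ty": 0, "tz": 0, "ax": 0, "ay": 0, "az": 0},
    {"tx": -30, "ty": 0, "tz": 0, "ax": 0, "ay": 0, "az": 0},
    {"tx": -20, "ty": 0, "tz": -10, "ax": 0, "ay": 0, "az": 0},
    {"tx": -10, "ty": 0, "tz": -30, "ax": 0, "ay": 0, "az": 0},
    {"tx": 0, "ty": 0, "tz": -30, "ax": 0, "ay": 0, "az": 0},
    {"tx": 0, "ty": 0, "tz": -30, "ax": 0, "ay": 0, "az": 0},
    {"tx": 0, "ty": 0, "tz": -20, "ax": 0, "ay": 0, "az": 0},
    {"tx": 0, "ty": 0, "tz": 0, "ax": 0, "ay": 0, "az": 0}
  ]
}}

```text
clock: 7.42
eef_pos: [589.9, -96.8, 234.9]
tool_rot: [0.005, 0.624, 0.782, 0.003]
force: [0.6, 0.5, 0.7]
grip_width: 34.5
```

{"api": "servo_tool", "payload": {
  "deltas": [
    {"tx": -20, "ty": 0, "tz": 0, "ax": 0, "ay": 0, "az": 0},
    {"tx": -30, "ty": 0, "tz": 0, "ax": 0, "ay": 0, "az": 0},
    {"tx": -30, "ty": 0, "tz": 0, "ax": 0, "ay": 0, "az": 0},
    {"tx": -30, "ty": 0, "tz": 0, "ax": 0, "ay": 0, "az": 0},
    {"tx": -20, "ty": 0, "tz": 0, "ax": 0, "ay": 0, "az": 0},
    {"tx": 0, "ty": 0, "tz": 0, "ax": 0, "ay": 0, "az": 0},
    {"tx": 0, "ty": 0, "tz": 0, "ax": 0, "ay": 0, "az": 0},
    {"tx": 0, "ty": 0, "tz": 0, "ax": 0, "ay": 0, "az": 0},
    {"tx": 0, "ty": 0, "tz": 0, "ax": 0, "ay": 0, "az": 0},
    {"tx": 0, "ty": 0, "tz": 0, "ax": 0, "ay": 0, "az": 0}
  ]
}}

```text
clock: 8.25
eef_pos: [616.0, -220.7, 229.4]
tool_rot: [-0.0, 0.622, 0.783, 0.0]
force: [0.7, -0.2, 0.2]
grip_width: 34.4
```

Run:
```python
from h import *
import pickle
d=pickle.load(open("s0.pkl","rb"))
t=snapshot("top"); s=snapshot("side"); T,g=tcp(); print(g["clock"],g["force"],ch(T[:3,3]))
cv2.imwrite("pics/t7.png",cv2.resize(t["frame"][120:390,100:470,::-1],None,fx=2.1,fy=2.1,interpolation=cv2.INTER_CUBIC))
cv2.imwrite("pics/s7.png",cv2.resize(s["frame"][130:370,190:440,::-1],None,fx=2.5,fy=2.5,interpolation=cv2.INTER_CUBIC))
df=np.abs(t["frame"].astype(int)-d["top"]["frame"]).max(2)
for n,(x0,x1,y0,y1) in {"spare":(308,362,152,199),"jar":(240,270,185,215),"driver":(142,225,190,225),"meter":(175,258,312,368)}.items():
    print(n,df[y0:y1,x0:x1].max(),(df[y0:y1,x0:x1]>40).mean())
```

```text
8.35 [ 0.51553715  0.27105928 -0.1778603 ] [-307.3472848     1.35019212  229.54235124]
spare 13 0.0
jar 8 0.0
driver 13 0.0
meter 11 0.0
```

View pics/t7.png

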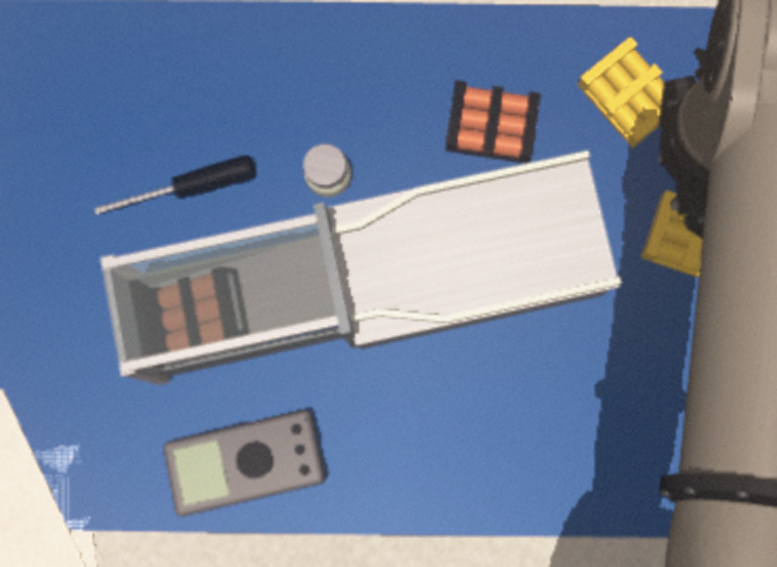

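View pics/s7.png

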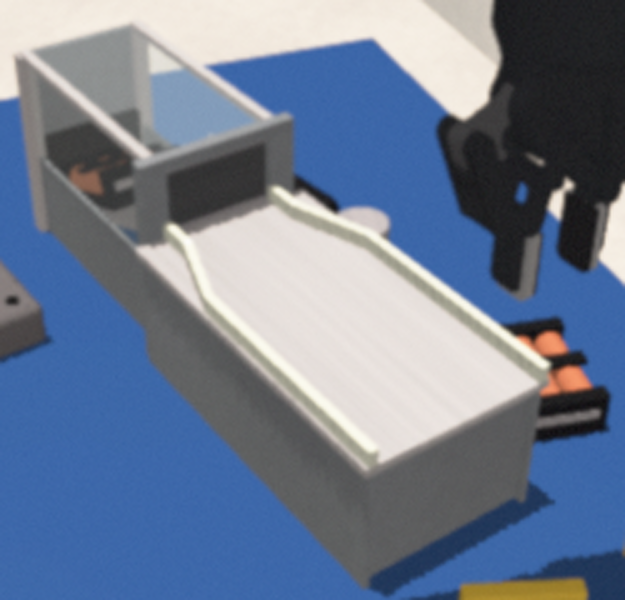

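The module is at the stop in the box (top crop, about (195,310)) and the flap looks shut (side crop, about (218,185)). I'll let it settle and compare the flap with the first picture.

{"api": "servo_tool", "payload": {
  "deltas": [
    {"tx": 0, "ty": 0, "tz": 0, "ax": 0, "ay": 0, "az": 0},
    {"tx": 0, "ty": 0, "tz": 0, "ax": 0, "ay": 0, "az": 0},
    {"tx": 0, "ty": 0, "tz": 0, "ax": 0, "ay": 0, "az": 0},
    {"tx": 0, "ty": 0, "tz": 0, "ax": 0, "ay": 0, "az": 0},
    {"tx": 0, "ty": 0, "tz": 0, "ax": 0, "ay": 0, "az": 0},
    {"tx": 0, "ty": 0, "tz": 0, "ax": 0, "ay": 0, "az": 0},
    {"tx": 0, "ty": 0, "tz": 0, "ax": 0, "ay": 0, "az": 0},
    {"tx": 0, "ty": 0, "tz": 0, "ax": 0, "ay": 0, "az": 0},
    {"tx": 0, "ty": 0, "tz": 0, "ax": 0, "ay": 0, "az": 0},
    {"tx": 0, "ty": 0, "tz": 0, "ax": 0, "ay": 0, "az": 0}
  ]
}}

```text
clock: 9.18
eef_pos: [615.9, -222.6, 229.2]
tool_rot: [-0.0, 0.623, 0.782, -0.0]
force: [0.0, 0.0, 0.9]
grip_width: 34.2
```

Run:
```python
from h import *
import pickle
d=pickle.load(open("s0.pkl","rb"))
s=snapshot("side"); t=snapshot("top")
df=np.abs(s["frame"].astype(int)-d["side"]["frame"]).max(2)[184:222,250:300]; print("flap diff",df.max(),df.mean())
c=np.array([[100+158/2.1,120+283/2.1],[100+238/2.1,120+270/2.1],[100+245/2.1,120+333/2.1],[100+165/2.1,120+350/2.1]])
print("module",ch(onz(t,[c.mean(0)],75)[0]))
```

```text
flap diff 33 9.687368421052632
module [139.99911504  -2.50531155  75.        ]
```

Run:
```python
from h import *
import pickle
d=pickle.load(open("s0.pkl","rb"))
s=snapshot("side"); a=d["side"]["frame"]; b=s["frame"]
D=np.abs(b.astype(int)-a).max(2); print("noise table",D[230:250,290:310].mean(),"far mat",D[420:460,250:350].mean(),"flap ctr",D[192:212,262:295].mean(), a[192:212,262:295].mean((0,1)),b[192:212,262:295].mean((0,1)))
z=lambda f:cv2.resize(f[175:230,235:315,::-1],None,fx=4.9,fy=4.9,interpolation=cv2.INTER_CUBIC)
cv2.imwrite("pics/cmp.png",np.hstack([z(a),z(b)]))
```

```text
noise table 34.1075 far mat 28.70125 flap ctr 6.754545454545455 [51.89545455 51.16363636 51.64848485] [57.83939394 57.07878788 57.63181818]
```

View pics/cmp.png

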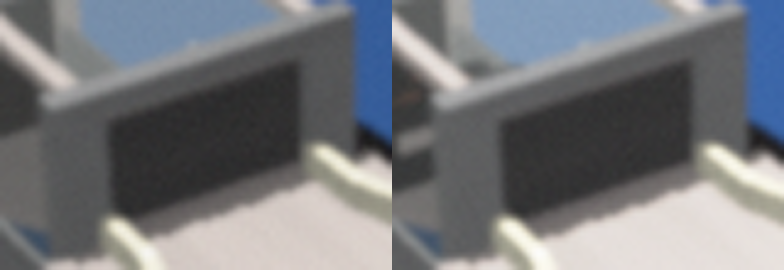

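The flap has the same outline as at the start; only the brightness differs, and that change shows over the whole picture. Handing in.

```bash
python3 -c "
from workcell import *
print(close_job())"
```

```text
the job is handed in; nothing more can be done
None
```

The rejected module is in the box and the flap has swung shut behind it; I handed the job in at about 9.3 s of the 35 s limit. I pushed it from behind with both fingertips, the jaws about 34 mm apart. The first push squared it up from about 6° askew. It then went between the rims and under the flap until it tipped over the lip, and I drew the fingers back and lifted them clear.

What the last checks showed:
- **Module:** its centre is at about chute x = 140 mm (expected about 145) and 2.5 mm off the centre line, against the rubber stop. That position assumes a centre height of 75 mm; I did not measure the height in the box from two views, and I judged it at rest by eye.
- **Flap:** it hangs with the same outline as at the start. Its pixels were slightly brighter, but the brightness change shows across the whole picture.
- **Other things:** the top view shows no visible shift in the spare module, jar, screwdriver or meter.
- **Robot:** the measured force is near zero, and the fingers are about 300 mm before the flap and 229 mm above the bench.

Some measurements disagreed. The camera views put the chute's centre line up to 3 mm and its heading about 0.6° apart, which is slightly more than the stated calibration. At the end of the push the wrist and top views put the module's front about 10 mm apart, because it was already sliding between the two pictures.

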